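Lock the rover with its pin, found by feel

TASK

Before the rover is carried off, lock its drive: take the red-handled pin from the aluminium holder, set its nose gently on the white cover in the rover's window between the two orange marks, and slide it from there along the window, lightly pressing, until it drops into the socket hidden under a flush white plug somewhere on the window's centre line. Then push the pin upright and fully home, its collar on the cover, and let go. The cover is sprung: never press it down by more than about 8 mm, and leave the blue pin and everything else on the bench alone.

Things in the scene. Friction and masses are not known exactly. Their poses are not given: they have to be found in the camera images.
- pin: Red-handled locking pin, loose, upright in one of the holder's two bores (which one varies), collar resting on the holder. Origin at its nose (lower end), z up its axis. From the nose: taper from 5 to 10 mm diameter over 7 mm, shank 10 mm diameter up to 30 mm, collar 20 mm diameter from 30 to 34 mm, round handle 18 mm diameter from 34 to 80 mm (grip it about 60 mm above the nose). 60 to 125 g.
- holder: Fixed aluminium block 150 x 50 mm, 45 mm high; origin under its centre, x along its length. Two upright 12 mm bores, 36 mm deep, at x = -45 and +45 mm, one with the red pin and one with the blue pin.
- rover: White four-wheeled rover, grey deck, fixed, 280 mm long (its x), 218 mm wide, deck top 115 mm above the bench. Origin under its centre, on the bench. Window in the deck: x -65 to +65 mm, y -20 to +20 mm, framed by the 5 mm thick deck; in it the white cover, surface 110 mm above the bench. Green board at x below -85 mm, up to 125 mm high. Orange marks flank the window at x = -50 mm.
- start (a point): Point on the cover's resting surface, on the window's centre line midway between the orange marks (rover x = -50 mm). Axes as the rover's: x along the window, z up. The one socket, 13 mm in diameter, lies on the centre line (y = 0) at an unknown distance of 40 to 98 mm from here along +x, hidden by a flush plug of the cover's colour.
- far (a point): Point on the cover's surface at rest, on the window's centre line near the other end (rover x = +60 mm).
- cover (a joint): How far the sprung cover is pressed down, m: 0 at rest, stop at 0.014. It yields at about 2 N and takes 0.8 N more per mm (about 5 N at 4 mm), staying level. When a pin held pressing on it comes over the socket, the cover rises round the pin again and the upward force on the pin falls to the plug's 1.5 N.
- plug (a joint): How far the white plug has been pushed down in the socket, m: 0 flush, up to 0.034. It yields to about 1.5 N and stays where it is pushed; a fully seated pin pushes it about 0.03 down.
- blue_pin: The same pin with a blue handle, for another rover; stays in its bore. Origin at its nose, z up.
- battery: Black battery pack, 65 x 110 x 34 mm, loose; origin under its centre.
- caliper: Steel calliper with a black display, 220 mm long (its y), 10 mm high, lying loose; origin under the middle of its beam.
- wheel: Spare rubber wheel lying flat, 90 mm diameter, 28 mm high, loose; origin under its centre.
- wrench: Small steel spanner, 140 mm long, lying loose.
- screwdriver: Screwdriver lying loose.
- mouse: Small round black mouse, 62 mm diameter, 34 mm high, loose; origin under its centre.
Not all that is in view belongs to the job. Of the things that look like the holder, the middle-sized one is meant.

How it is judged (in metres and radians):
On the way, in this order (a step that is already met when the one before it is completed fails the run):
1. the red pin is lifted clear of the holder (z of pin in the frame of holder above 0.048 m), for 0.1 s.
2. the pin's nose presses the cover down by over 1 mm between the orange marks (within 20 mm of their middle along the window), the plug still flush (y of pin in the frame of start between -0.03 and 0.03 m and z of pin in the frame of start between -0.02 and 0.008 m and value of joint cover above 0.001 m and value of joint plug below 0.003 m and x of pin in the frame of start between -0.018 and 0.02 m), for 0.1 s.
3. the pin is still pressing the cover down by over 1 mm 24 mm or more along the window, the plug still flush (y of pin in the frame of start between -0.03 and 0.03 m and z of pin in the frame of start between -0.02 and 0.008 m and value of joint cover above 0.001 m and value of joint plug below 0.003 m and x of pin in the frame of start above 0.024 m), for 0.05 s.
At the end, for the whole second after the job is handed in: The red pin stands released and at rest in the rover's hidden socket (within 15 mm of the window centre line): nose at least 27 mm below the cover's surface, plug pushed down over 25 mm, pin within 0.10 rad of upright, cover risen back to within 3 mm of rest (value of joint plug above 0.025 m and z of pin in the frame of start below -0.027 m and x of pin in the frame of start between 0.03 and 0.108 m and y of pin in the frame of start between -0.015 and 0.015 m and angle between pin's own z axis and vertical below 0.1 rad and linear speed of pin below 0.02 m/s and value of joint cover below 0.003 m and contact force between pin and the fingers below 0.1 N); the robot touches nothing.
It fails at once if the sprung cover is pressed down by more than 10 mm (value of joint cover above 0.01 m).
It fails at once if the plug is pushed in by anything but the red pin (the pin away from the window) (value of joint plug above 0.004 m and distance between pin and start above 0.15 m).
It fails at once if the blue pin or any loose bystander is moved by more than 20 mm (distance of any of blue_pin, battery, caliper, wheel, wrench, screwdriver, mouse from where it was at the start of the episode above 0.02 m).
It also fails if it takes over 72 s, if anything falls off the work surface, if the arm or the gripper's body presses on something with over 40 N, if the wrist force passes 120 N, or if a joint passes its speed limit or range.

ROBOT

A 6-joint arm with a two-finger parallel gripper is mounted at the origin on the work surface. World frame = base frame: x ahead of the robot, y to its left, z up, the work surface at z = 0. Lengths are in m, angles in degrees, forces in N, time in s.
With the tool pointing down it reaches from about 0.3 to 0.75 m from the base axis. Payload 8.5 kg.
Tool frame: the origin (TCP) lies at the very end of the fingers, on their centre line; the grasp point (between the pads) lies 19 mm behind it; z points along the fingers, y is the line along which they close (so a half turn about z gives the same grasp; the last joint's range is limited). The gripper opens to 85 mm and grips with 20 to 120 N. Pads are 22 mm wide; open, the fingers measure 114 mm over their backs; the gripper's body (76 mm by 85 mm) begins 54 mm behind the grasp point. The pads swing forward as they close: fully open they stand 13 mm farther back than shut.
Start: joints at [54.471, 21.807, 74.336, -0, 83.858, -12.336], TCP at [0.217, 0.506, 0.231] pointing down, gripper open.
Joint ranges: [-178.18, 178.18], [-50.72, 133.34], [12.68, 142.11], [-81.47, 261.47], [9.98, 163.14], [-165.26, 165.26]. Speed limits (degrees/s): [136.94, 136.94, 180, 180, 180, 180].

INTERFACE

Orientations are given as a 3x3 rotation matrix whose columns are the frame's x, y, z axes.
In Python, from rig import env gives the robot as it stands.
- The arm moves only by the tool move_arm, never from a script. Its argument "plan" is a list of rows, each a list of 7 numbers: the turn, a rotation vector about the tool's x, y, z in degrees, then the shift along the tool's x, y, z in cm, then the gripper command: -1 is shut, 1 is fully open, values between are in proportion. In form: [[ax, ay, az, tx, ty, tz, jaw], ...]. A call has 1 to 5 rows; each row is the pose to reach, as a shift and turn from the pose commanded when the call began, along the tool's axes at that moment; what a row does not reach only later rows make up. A row lasts 1/10 s, in which the tool goes at most 50 mm and 8.59 degrees, less where a joint would pass 70% of its speed; a pose out of reach is approached as far as the arm can. A call with a gripper value outside its range is refused whole. The fingers move at their own pace and stop on an object; "squeeze" is the grip in N (left out, the last holds). Time passes only in rows, so rows that repeat a pose let the fingers close. It gives the time, the measured TCP pose, the force, the opening and the grip force at its end, in the units of the state.
- env.observe(): the state, without advancing time (a new reading comes with each control period).
- env.get_image(name): name is "side" or "top" or "wrist"; returns a dict with "color" (480x640x3 uint8, red, green, blue), "fov_y" (degrees; the focal length in pixels is half the picture's height over the tangent of half this angle, whatever the lens; pixels are square), "cx", "cy" (the principal point, pixels), "distortion" ([k1, k2, p1, p2, k3] as OpenCV has them; the pictures are not rectified), "R" (3x3) and "t" (3): a world point X has camera coordinates R X + t. Camera axes: x right, y down, z forward; pixel columns grow to the right and rows downward; lengths in m; the calibration is good to about 2 mm. A picture is of the moment at which its call begins. There is no depth.
- env.close_job(): hands the job in; it is judged then, once.
Trained networks look in a picture, given as the dict that the camera call returned (one of the last four; its "shot" number tells which), for a name from the list of things; names that differ only in an ending like _2 or _b are one class to them, and where a whole thing is asked for, a point or a joint stands for the part that bears it (a point fixed in the world has none). Each returns a list of dicts, best first, with "conf" (0 to 1); they miss things now and then, are a little off and sometimes report something else, mostly with a low value. They report only what shows in the picture. A call takes as long as a camera call. They do not tell look-alikes from the thing itself.
- env.outline_of(target, picture): "mask" (480x640 bool, what is visible of it) and "bbox" ([centre column, centre row, width, height] in pixels, round what is visible of it).
- env.tip_of(target, picture): "pixel" ([column, row] in pixels: a listed point, or the origin of a listed thing).
The state is a dict: "time_s": time; "q": joint angles; "qvel": joint speeds; "joint_efforts": joint torques, N m; "position": TCP position; "tool_rot": TCP orientation; "ft_force": force on the tool from outside, world axes, zero at the start; "wrist_torque": the same for the moment, N m; "grip_width": finger opening in m; "gripper_force": force on a finger pad.
Only numpy, scipy, OpenCV 4.12 (cv2) and the standard library are available. Lean on these libraries where they do the work, as an engineer would, in place of code of your own. Each camera call takes 0.05 s, during which the arm holds its last target. There are 200 camera calls.

## Working session

There is one attempt and no reset: what is moved stays moved. The work goes in short steps, Python scripts to look and compute and a tool call to move; the robot and the scene stay as the last step left them, time stands still between calls to the robot, and variables do not carry over. Pictures are saved under pics/ and viewed, at most 10 in all, crops included, and the job is handed in when it is done.

Besides the shell and the picture viewer there is one more tool, called after "Emit:" in YAML: its name, and indented under it one key for each argument. move_arm: Moves the arm, as the interface text tells. Its arguments: {"type":"object","properties":{"plan":{"type":"array"},"squeeze":{"type":"number"}},"required":["plan"]}

```bash
mkdir -p pics; ls; cat > h.py <<'E'
import numpy as np, cv2, json
from rig import env
def K(p):
    f=240/np.tan(np.radians(p['fov_y'])/2); return np.array([[f,0,p['cx']],[0,f,p['cy']],[0,0,1.]])
def ray(p,px):
    u=cv2.undistortPoints(np.array([[px]],float),K(p),np.array(p['distortion'],float))[0,0]
    R=np.array(p['R']);t=np.array(p['t']); return -R.T@t, R.T@np.array([u[0],u[1],1])
def atz(p,px,z):
    c,d=ray(p,px); return c+d*(z-c[2])/d[2]
def proj(p,X):
    r=cv2.projectPoints(np.array(X,float).reshape(-1,1,3),cv2.Rodrigues(np.array(p['R'],float))[0],np.array(p['t'],float),K(p),np.array(p['distortion'],float))[0]; return r[:,0]
def save(p,n,crop=None,s=1):
    im=p['color'][:,:,::-1]
    if crop: x,y,w,h=crop; im=im[y:y+h,x:x+w]
    cv2.imwrite('pics/'+n,cv2.resize(im,None,fx=s,fy=s,interpolation=cv2.INTER_CUBIC))
E
python3 - <<'E'
from h import *
a=env.get_image('top');b=env.get_image('side')
im=np.hstack([a['color'],b['color']])[:,:,::-1]
cv2.imwrite('pics/a.png',a['color'][:,:,::-1]);cv2.imwrite('pics/b.png',b['color'][:,:,::-1])
for p,n in((a,'top'),(b,'side')):
    for t in('pin','holder','rover','start','far','blue_pin'):
        print(n,t,[(np.round(d['pixel']).tolist(),round(d['conf'],2)) for d in env.tip_of(t,p)[:4]],[(np.round(d['bbox']).tolist(),round(d['conf'],2)) for d in env.outline_of(t,p)[:4]])
print(env.observe())
E
```

```text
pics
top pin [([427.0, 239.0], 0.62), ([265.0, 219.0], 0.28)] []
top holder [([374.0, 280.0], 0.85), ([452.0, 350.0], 0.73), ([423.0, 261.0], 0.65)] [([376.0, 276.0, 18.0, 43.0], 0.85), ([459.0, 354.0, 52.0, 98.0], 0.69), ([427.0, 261.0, 30.0, 58.0], 0.61), ([259.0, 216.0, 140.0, 118.0], 0.54)]
top rover [([260.0, 217.0], 0.62)] [([261.0, 216.0, 136.0, 115.0], 0.7)]
top start [([283.0, 223.0], 0.57), ([234.0, 208.0], 0.39)] [([261.0, 220.0, 139.0, 117.0], 0.59)]
top far [([231.0, 211.0], 0.97)] [([260.0, 218.0, 141.0, 112.0], 0.96), ([428.0, 262.0, 32.0, 61.0], 0.3)]
top blue_pin [([430.0, 278.0], 0.51)] [([125.0, 294.0, 53.0, 44.0], 0.19)]
side pin [([366.0, 337.0], 0.7), ([458.0, 350.0], 0.23)] [([336.0, 211.0, 93.0, 101.0], 0.62), ([369.0, 322.0, 11.0, 20.0], 0.45)]
side holder [([257.0, 403.0], 0.88), ([347.0, 353.0], 0.74), ([314.0, 312.0], 0.57), ([296.0, 167.0], 0.41)] [([256.0, 392.0, 117.0, 60.0], 0.81), ([350.0, 345.0, 73.0, 46.0], 0.77), ([310.0, 309.0, 47.0, 38.0], 0.63)]
side rover [([331.0, 226.0], 0.81)] [([336.0, 210.0, 91.0, 102.0], 0.82)]
side start [([336.0, 208.0]
[... 323 characters left out ...]
8576415e+01, -1.23362975e+01]), 'qvel': array([-0.04233768,  0.07472693,  0.04221452, -0.01102576, -0.08024379,
        0.02687752]), 'joint_efforts': array([-1.34244245e-03, -4.48340428e+01, -2.31453931e+01, -3.59178248e-04,
        7.96105360e-04,  1.68518818e-05]), 'position': array([0.21659837, 0.50553264, 0.23131236]), 'tool_rot': array([[-9.19181498e-01,  3.93834194e-01, -2.82929942e-05],
       [ 3.93834195e-01,  9.19181498e-01, -8.88282861e-06],
       [ 2.25080351e-05, -1.93076803e-05, -1.00000000e+00]]), 'ft_force': array([-0.25086213,  0.20228687, -0.36197672]), 'wrist_torque': array([ 0.01573263, -0.03900568,  0.02060807]), 'gripper_force': 0.0, 'grip_width': 0.08548282752351236}
```

View pics/a.png

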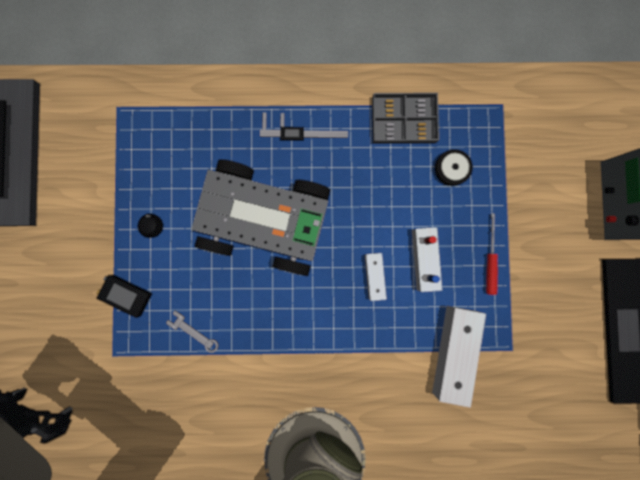

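View pics/b.png

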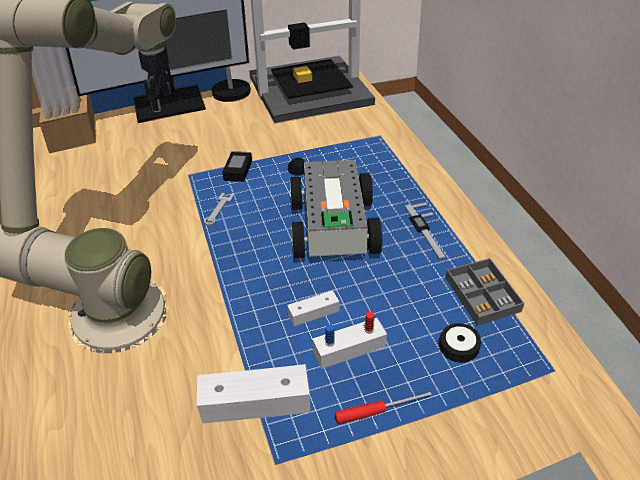

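The lookalike holders in the top view are small at (375,277), middle at (427,260) and large at (460,356). The middle one carries the red pin at (431,240) and the blue pin at (434,279). The red screwdriver handle at (492,275) could be mistaken for the pin. I choose the red pin in the middle block. The rover window is the white strip near (260,215), with orange marks near (281,220).

```bash
cat >> h.py <<'E'
def blob(p,lo,hi,box):
    x,y,w,h=box; hsv=cv2.cvtColor(p['color'],cv2.COLOR_RGB2HSV)
    m=np.zeros((480,640),np.uint8); m[y:y+h,x:x+w]=cv2.inRange(hsv,lo,hi)[y:y+h,x:x+w]
    n,l,s,c=cv2.connectedComponentsWithStats(m); i=1+np.argmax(s[1:,4]) ; return l==i,c[i],s[i]
def tri(p,a,q,b):
    c1,d1=ray(p,a);c2,d2=ray(q,b)
    A=np.stack([d1,-d2],1); s=np.linalg.lstsq(A,c2-c1,rcond=None)[0]
    return (c1+d1*s[0]+c2+d2*s[1])/2, np.linalg.norm(c1+d1*s[0]-c2-d2*s[1])
E
python3 - <<'E'
from h import *
a=env.get_image('top');b=env.get_image('side')
r1=blob(a,(0,150,90),(8,255,255),(415,225,30,30)); r2=blob(b,(0,150,80),(8,255,255),(355,305,30,35))
b1=blob(a,(105,180,90),(125,255,255),(425,268,20,20))
print('red',r1[1:],r2[1:],tri(a,r1[1],b,r2[1]))
print('blue',b1[1:],atz(a,b1[1],.08))
print('red z.08',atz(a,r1[1],.08))
w=blob(a,(0,0,170),(179,60,255),(222,190,75,50)); r=cv2.minAreaRect(np.argwhere(w[0])[:,::-1].astype(np.float32)); print(w[1:],r)
print([atz(a,x,.11).round(4).tolist() for x in cv2.boxPoints(r)])
m=blob(a,(3,150,120),(18,255,255),(270,195,30,20)),blob(a,(3,150,120),(18,255,255),(265,222,25,20))
print([ (x[1],x[2][4],atz(a,x[1],.115)) for x in m])
h=[d for d in env.outline_of('holder',a) if abs(d['bbox'][0]-427)<8][0]['mask']
r=cv2.minAreaRect(np.argwhere(h)[:,::-1].astype(np.float32));print(r,[atz(a,x,.045).round(4).tolist() for x in cv2.boxPoints(r)])
save(a,'c.png',(395,215,70,90),6)
E
```

```text
red (array([431.5, 239.5]), array([429, 237,   6,   6,  30], dtype=int32)) (array([369.12698413, 316.85714286]), array([366, 312,   8,  11,  63], dtype=int32)) (array([ 0.52159723, -0.2738402 ,  0.08698676]), np.float64(0.0008950910543326727))
blue (array([434.26315789, 278.42105263]), array([432, 277,   6,   4,  19], dtype=int32)) [ 0.43245053 -0.27968566  0.08      ]
red z.08 [ 0.522348   -0.27589458  0.08      ]
(array([259.68639668, 214.78193146]), array([231, 200,  58,  30, 963], dtype=int32)) ((259.5797119140625, 214.83547973632812), (56.753292083740234, 17.24468421936035), 14.534454345703125)
[[0.5789, 0.1853, 0.11], [0.6165, 0.1756, 0.11], [0.583, 0.0521, 0.11], [0.5454, 0.0621, 0.11]]
[(array([284.46341463, 208.14634146]), np.int32(41), array([0.59487016, 0.06244239, 0.115     ])), (array([277.87804878, 232.46341463]), np.int32(41), array([0.54036614, 0.07757307, 0.115     ]))]
((425.8994140625, 259.1164245605469), (62.924713134765625, 25.931507110595703), 85.84036254882812) [[0.5505, -0.2362, 0.045], [0.5544, -0.2985, 0.045], [0.4045, -0.305, 0.045], [0.4008, -0.2432, 0.045]]
```

View pics/c.png

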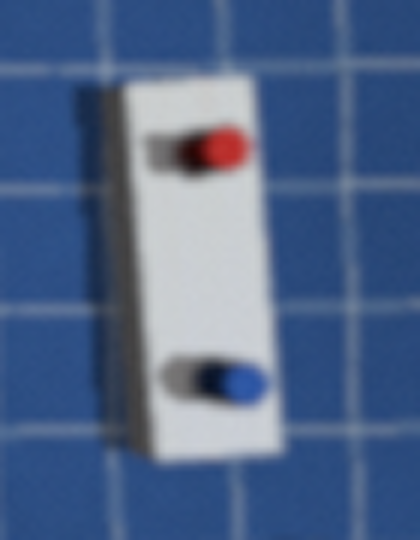

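```bash
cat >> h.py <<'E'
from scipy.spatial.transform import Rotation as Rn
def goal(P,ang=74.8,R=None):
    "tool-axes shift (cm) and turn (deg) from present pose to TCP P, tool down, closing axis at ang deg"
    o=env.observe(); T=np.array(o['tool_rot'])
    c,s=np.cos(np.radians(ang)),np.sin(np.radians(ang))
    G=np.array([[-s,c,0],[c,s,0],[0,0,-1.]]) if R is None else R
    print('turn',Rn.from_matrix(T.T@G).as_rotvec(degrees=True).round(2),'shift cm',(T.T@(np.array(P)-o['position'])*100).round(2),'t',round(o['time_s'],2),'pos',o['position'].round(4),'F',np.round(o['ft_force'],2),'w',round(o['grip_width'],4))
E
python3 -c "
from h import *
goal([.52,.14,.30])"
```

```text
turn [-0.   -0.   -7.99] shift cm [-42.28 -21.65  -6.87] t 1.45 pos [0.2166 0.5055 0.2313] F [ 1.02 -0.59 -0.33] w 0.0855
```

Emit:
move_arm:
  plan:
    - [0,0,-2,-4.2,-2.1,-1.4,1]
    - [0,0,-4,-8.4,-4.3,-2.8,1]
    - [0,0,-6,-12.6,-6.4,-4.2,1]
    - [0,0,-7,-16.8,-8.6,-5.6,1]
    - [0,0,-8,-21,-10.8,-6.9,1]

```text
time_s: 1.95
position: [0.3679, 0.322, 0.3011]
tool_rot: [[-0.965, 0.261, 0.001], [0.261, 0.965, 0.0], [-0.0, 0.0, -1.0]]
ft_force: [0.3, 0.1, 0.1]
grip_width: 0.0855
gripper_force: 0.0
```

```bash
python3 -c "
from h import *
goal([.52,.14,.30])"
```

```text
turn [0.03 0.02 0.06] shift cm [-19.43 -13.6    0.12] t 1.95 pos [0.3679 0.322  0.3011] F [0.29 0.06 0.15] w 0.0855
```

Emit:
move_arm:
  plan:
    - [0,0,0,-3.9,-2.7,0,1]
    - [0,0,0,-7.8,-5.4,0,1]
    - [0,0,0,-11.6,-8.2,0,1]
    - [0,0,0,-15.5,-10.9,0,1]
    - [0,0,0,-19.4,-13.6,0,1]

```text
time_s: 2.45
position: [0.5196, 0.1397, 0.3005]
tool_rot: [[-0.965, 0.262, 0.0], [0.262, 0.965, 0.0], [-0.0, 0.0, -1.0]]
ft_force: [0.7, 0.5, -0.1]
grip_width: 0.0853
gripper_force: 0.0
```

```bash
python3 - <<'E'
from h import *
p=env.get_image('wrist')
S=np.array([.5679,.0705,.11]);d=np.array([.264,.9645,0]);n=np.array([-.9645,.264,0])
print('start,far',proj(p,[S,S+.11*d]).round(1).tolist(), 'corners',proj(p,[S-.015*d+.02*n,S-.015*d-.02*n,S+.115*d+.02*n,S+.115*d-.02*n]).round(1).tolist())
print('cam',(-np.array(p['R']).T@p['t']).round(3))
save(p,'d.png')
np.save('d.npy',p['color'])
E
```

```text
start,far [[247.9, 288.0], [378.7, 288.2]] corners [[228.9, 265.4], [231.5, 309.7], [385.8, 265.7], [383.5, 309.9]]
cam [0.452 0.159 0.443]
```

View pics/d.png

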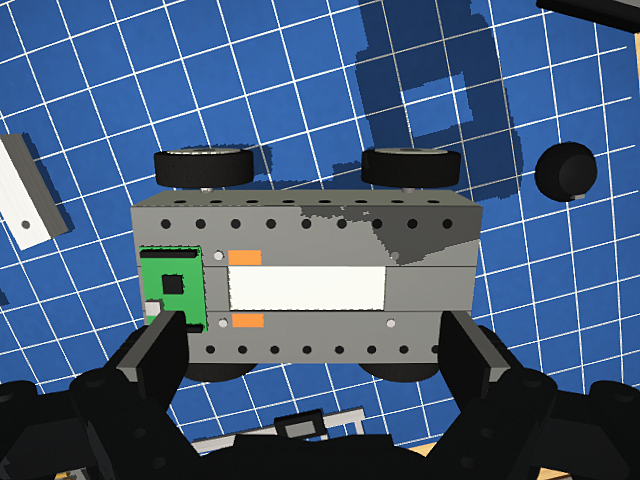

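```bash
python3 - <<'E'
from h import *
c=np.load('d.npy').astype(int)[270:306,234:381]
print(c.min((0,1)),c.max((0,1)),[c[:,i:i+7].mean().round(2) for i in range(0,147,7)])
goal([.522,-.274,.16])
E
```

```text
[242 242 230] [252 252 246] [np.float64(248.9), np.float64(248.91), np.float64(248.95), np.float64(248.95), np.float64(248.95), np.float64(248.95), np.float64(248.95), np.float64(248.94), np.float64(248.93), np.float64(248.91), np.float64(248.82), np.float64(248.79), np.float64(248.87), np.float64(248.82), np.float64(248.76), np.float64(248.72), np.float64(248.69), np.float64(248.66), np.float64(248.62), np.float64(248.59), np.float64(248.55)]
turn [-0.12  0.08 -0.28] shift cm [-10.75 -39.41  14.04] t 2.5 pos [0.5235 0.1348 0.2995] F [ 1.58 -5.58 -1.15] w 0.0855
```

Emit:
move_arm:
  plan:
    - [0,0,0,-1.2,-4.4,0,1]
    - [0,0,0,-2.4,-8.8,0,1]
    - [0,0,0,-3.6,-13.2,0,1]
    - [0,0,0,-4.8,-17.6,1,1]
    - [0,0,0,-6,-22,3,1]

```text
time_s: 3.0
position: [0.5191, -0.0885, 0.2713]
tool_rot: [[-0.965, 0.262, 0.003], [0.262, 0.965, -0.001], [-0.004, -0.0, -1.0]]
ft_force: [1.4, 0.1, 1.0]
grip_width: 0.0856
gripper_force: 0.0
```

Emit:
move_arm:
  plan:
    - [0,0,0,-1.2,-4.4,2,1]
    - [0,0,0,-2.4,-8.8,4,1]
    - [0,0,0,-3.6,-13.2,7,1]
    - [0,0,0,-4.8,-16.8,10,1]
    - [0,0,0,-5,-17.8,11,1]

```text
time_s: 3.5
position: [0.5194, -0.2743, 0.1571]
tool_rot: [[-0.964, 0.265, -0.003], [0.265, 0.964, 0.002], [0.004, 0.001, -1.0]]
ft_force: [-0.2, 0.6, 0.1]
grip_width: 0.0851
gripper_force: 0.0
```

Emit:
move_arm:
  plan:
    - [0,0,0,0,0,0,1]
    - [0,0,0,0,0,0,1]
    - [0,0,0,0,0,0,1]

```text
time_s: 3.8
position: [0.5212, -0.2702, 0.1619]
tool_rot: [[-0.965, 0.26, 0.002], [0.26, 0.965, -0.001], [-0.002, -0.001, -1.0]]
ft_force: [-0.1, 0.6, -0.6]
grip_width: 0.0857
gripper_force: 0.0
```

```bash
python3 - <<'E'
from h import *
p=env.get_image('wrist')
print('pred top',proj(p,[[.522,-.274,.095],[.522,-.274,.045],[.432,-.278,.095]]).round(1).tolist())
m,c,s=blob(p,(0,150,60),(8,255,255),(0,0,640,480)); print(c,s,[atz(p,c,z).round(4).tolist() for z in(.07,.08,.095)])
save(p,'e.png'); goal([.522,-.274,.056])
E
```

```text
pred top [[305.4, 264.9], [306.8, 238.9], [246.2, 91.1]]
[ 46.31378092 171.30441696] [   6  101   82  146 5660] [[0.4392, -0.4026, 0.07], [0.4398, -0.3961, 0.08], [0.4407, -0.3864, 0.095]]
turn [-0.05  0.13  0.11] shift cm [-0.16 -0.33 10.59] t 3.85 pos [ 0.5212 -0.2703  0.1619] F [ 0.09 -0.49  0.09] w 0.0853
```

View pics/e.png

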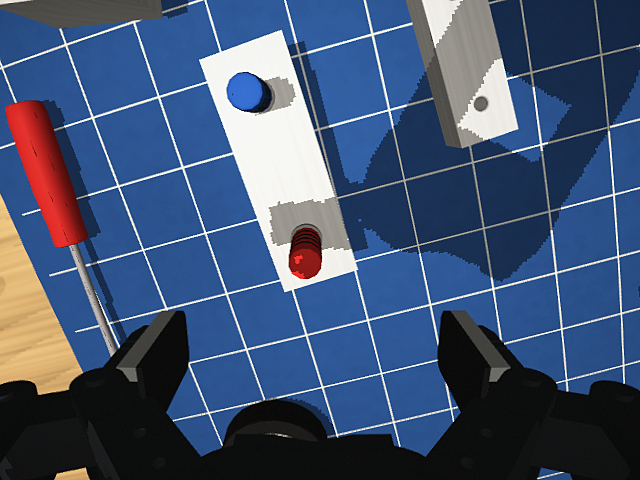

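Emit:
move_arm:
  plan:
    - [0,0,0,-0.1,-0.35,3,1]
    - [0,0,0,-0.1,-0.35,6,1]
    - [0,0,0,-0.1,-0.35,9,1]
    - [0,0,0,-0.1,-0.35,10.6,1]
    - [0,0,0,-0.1,-0.35,10.6,1]

```text
time_s: 4.35
position: [0.5202, -0.2737, 0.0532]
tool_rot: [[-0.965, 0.261, -0.002], [0.261, 0.965, 0.002], [0.003, 0.001, -1.0]]
ft_force: [1.0, 0.7, -0.1]
grip_width: 0.0855
gripper_force: 0.0
```

Emit:
move_arm:
  plan:
    - [0,0,0,0,0,0,-0.2]
    - [0,0,0,0,0,0,-0.7]
    - [0,0,0,0,0,0,-1]
    - [0,0,0,0,0,0,-1]
    - [0,0,0,0,0,0,-1]
  squeeze: 60

```text
time_s: 4.85
position: [0.5207, -0.2753, 0.055]
tool_rot: [[-0.965, 0.262, 0.001], [0.262, 0.965, -0.001], [-0.001, -0.001, -1.0]]
ft_force: [-1.7, 2.1, 3.3]
grip_width: 0.0163
gripper_force: 58.3
```

Emit:
move_arm:
  plan:
    - [0,0,0,0,0,0,-1]
    - [0,0,0,0,0,0,-1]
    - [0,0,0,0,0,0,-1]

```text
time_s: 5.15
position: [0.5207, -0.2752, 0.055]
tool_rot: [[-0.965, 0.262, 0.001], [0.262, 0.965, -0.001], [-0.001, -0.0, -1.0]]
ft_force: [-0.7, 0.5, 5.3]
grip_width: 0.0164
gripper_force: 58.3
```

Emit:
move_arm:
  plan:
    - [0,0,0,0,0,-1,-1]
    - [0,0,0,0,0,-3,-1]
    - [0,0,0,0,0,-6,-1]
    - [0,0,0,0,0,-10,-1]
    - [0,0,0,0,0,-14,-1]

```text
time_s: 5.65
position: [0.5202, -0.2748, 0.196]
tool_rot: [[-0.965, 0.262, -0.001], [0.262, 0.965, 0.001], [0.001, 0.0, -1.0]]
ft_force: [-0.0, 0.5, -1.4]
grip_width: 0.0169
gripper_force: 58.5
```

Emit:
move_arm:
  plan:
    - [0,0,0,0,0,0,-1]
    - [0,0,0,0,0,0,-1]
    - [0,0,0,0,0,0,-1]

```text
time_s: 5.95
position: [0.52, -0.2747, 0.193]
tool_rot: [[-0.965, 0.262, -0.002], [0.262, 0.965, 0.002], [0.003, 0.001, -1.0]]
ft_force: [0.0, 0.2, -0.7]
grip_width: 0.0164
gripper_force: 58.5
```

```bash
python3 - <<'E'
from h import *
p=env.get_image('wrist');b=env.get_image('side')
o=env.observe();T=np.array(o['tool_rot']);P=o['position']
print('pred nose',[proj(q,[P-[0,0,.040]]).round(1).tolist() for q in(p,b)])
for q in(p,b): print([(np.round(d['pixel'],1).tolist(),round(d['conf'],2)) for d in env.tip_of('pin',q)[:3]])
save(p,'f.png',(200,180,260,260),2)
x=proj(b,[P-[0,0,.04]])[0].astype(int); print(x); save(b,'g.png',(max(0,x[0]-50),max(0,x[1]-70),100,100),6)
goal([.5679,.0705,.20])
E
```

```text
pred nose [[[311.5, 281.0]], [[370.0, 295.7]]]
[([311.3, 277.0], 0.82)]
[([329.8, 352.2], 0.6), ([425.6, 232.2], 0.54), ([216.8, 211.9], 0.41)]
[369 295]
turn [ 0.05 -0.11  0.  ] shift cm [ 4.46 34.58 -0.63] t 6.15 pos [ 0.5203 -0.2749  0.1933] F [-0.47  0.06 -1.21] w 0.0163
```

View pics/f.png

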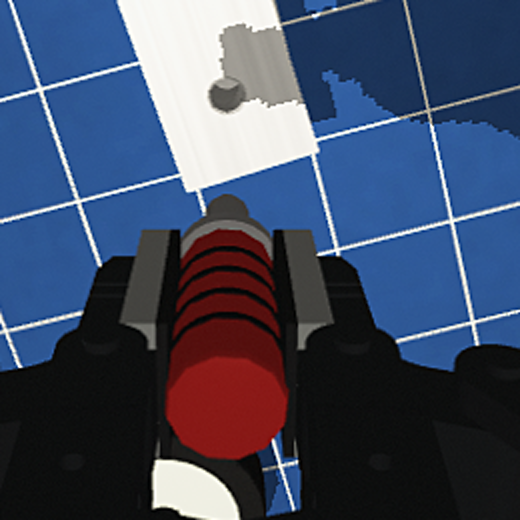

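View pics/g.png

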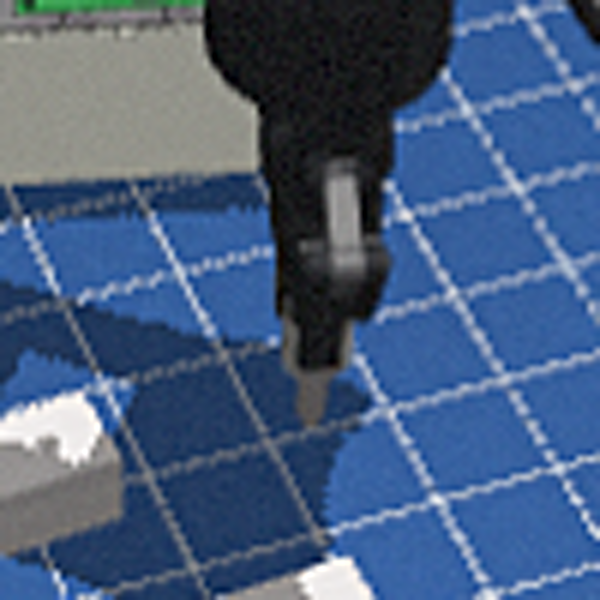

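The grasp is sound: the nose is at wrist pixel (313,278) and side pixel (371,296), as predicted, and the pin is upright.

Emit:
move_arm:
  plan:
    - [0,0,0,0.4,3,-0.6,-1]
    - [0,0,0,0.9,7,-0.6,-1]
    - [0,0,0,1.4,11,-0.6,-1]
    - [0,0,0,1.9,15,-0.6,-1]
    - [0,0,0,2.4,19,-0.6,-1]

```text
time_s: 6.65
position: [0.5471, -0.0838, 0.1999]
tool_rot: [[-0.965, 0.262, -0.001], [0.262, 0.965, 0.0], [0.001, 0.0, -1.0]]
ft_force: [0.3, 0.1, -1.6]
grip_width: 0.0166
gripper_force: 58.7
```

Emit:
move_arm:
  plan:
    - [0,0,0,0.5,4,0,-1]
    - [0,0,0,1,8,0,-1]
    - [0,0,0,1.5,12,0,-1]
    - [0,0,0,1.9,14.6,0,-1]
    - [0,0,0,2,15.6,0,-1]

```text
time_s: 7.15
position: [0.5686, 0.0727, 0.1998]
tool_rot: [[-0.966, 0.259, -0.001], [0.259, 0.966, 0.0], [0.001, 0.0, -1.0]]
ft_force: [-0.4, -0.7, -0.3]
grip_width: 0.0166
gripper_force: 58.7
```

Emit:
move_arm:
  plan:
    - [0,0,0,0,0,0,-1]
    - [0,0,0,0,0,0,-1]
    - [0,0,0,0,0,0,-1]
    - [0,0,0,0,0,0,-1]

```text
time_s: 7.55
position: [0.5688, 0.0693, 0.2003]
tool_rot: [[-0.965, 0.264, -0.0], [0.264, 0.965, -0.0], [0.0, -0.0, -1.0]]
ft_force: [-0.3, 0.6, -1.8]
grip_width: 0.0165
gripper_force: 58.7
```

```bash
python3 - <<'E'
from h import *
p=env.get_image('wrist')
P=env.observe()['position']
S=np.array([.5679,.0705,.11]);d=np.array([.264,.9645,0]);n=np.array([-.9645,.264,0])
print('pred nose',proj(p,[P-[0,0,.040]]),'corners',proj(p,[S-.015*d+.02*n,S-.015*d-.02*n,S+.115*d+.02*n,S+.115*d-.02*n]).round(1).tolist())
print([(np.round(x['pixel'],1).tolist(),round(x['conf'],2)) for x in env.tip_of('pin',p)[:2]])
print('F',[env.observe()['ft_force'].round(2).tolist()])
save(p,'h.png',(200,180,260,195),3)
goal([.5679,.0705,.152])
E
```

```text
pred nose [[312.13689658 280.59801195]] corners [[286.9, 212.5], [288.0, 279.7], [517.0, 212.9], [508.2, 279.3]]
[([312.7, 280.5], 0.59)]
F [[0.52, 0.28, -1.09]]
turn [-0.    0.   -0.05] shift cm [0.11 0.06 4.84] t 7.65 pos [0.5688 0.0696 0.2004] F [ 0.52  0.28 -1.09] w 0.0168
```

View pics/h.png

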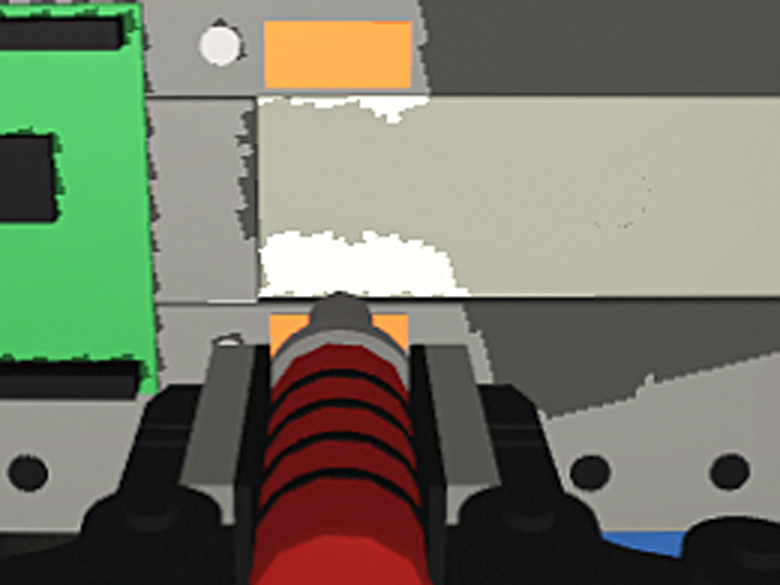

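The pin nose is at crop (340,295), with the marks at (338,55) and (338,325). A faint dotted arc near crop (620,200) looks like the plug's rim on the centre line. I'll use it only as a hint; the force reading decides.

Emit:
move_arm:
  plan:
    - [0,0,0,0.1,0.1,1.5,-1]
    - [0,0,0,0.1,0.1,3,-1]
    - [0,0,0,0.1,0.1,4,-1]
    - [0,0,0,0.1,0.1,4.5,-1]
    - [0,0,0,0.1,0.1,4.5,-1]

```text
time_s: 8.15
position: [0.568, 0.0714, 0.1549]
tool_rot: [[-0.965, 0.262, -0.001], [0.262, 0.965, 0.0], [0.001, -0.0, -1.0]]
ft_force: [-0.7, -1.2, -1.5]
grip_width: 0.0168
gripper_force: 58.7
```

Emit:
move_arm:
  plan:
    - [0,0,0,0,0,0.1,-1]
    - [0,0,0,0,0,0.2,-1]
    - [0,0,0,0,0,0.4,-1]
    - [0,0,0,0,0,0.5,-1]
    - [0,0,0,0,0,0.5,-1]

```text
time_s: 8.65
position: [0.568, 0.0716, 0.1502]
tool_rot: [[-0.965, 0.262, -0.0], [0.262, 0.965, 0.0], [0.0, -0.0, -1.0]]
ft_force: [-0.7, 0.3, -0.7]
grip_width: 0.0166
gripper_force: 58.7
```

```bash
python3 - <<'E'
from h import *
p=env.get_image('wrist')  # only for intrinsics
R=np.array(p['R']);o=env.observe();T=np.array(o['tool_rot']);P=o['position']
# camera pose of picture h from hand-eye
C=-R.T@p['t']; off=T.T@(C-P); RT=R@T
a=np.radians(74.8);G=np.array([[-np.sin(a),np.cos(a),0],[np.cos(a),np.sin(a),0],[0,0,-1]])
P0=np.array([.5688,.0694,.2003]); q=dict(p); q['R']=RT@G.T; q['t']=-q['R']@(P0+G@off)
S=np.array([.5679,.0705,.11]);d=np.array([.264,.9645,0]);n=np.array([-.9645,.264,0])
X=atz(q,[406,246],.11); print(X,(X-S)@d,(X-S)@n)
goal(S+.04*0+np.array([0,0,.036]))
E
```

```text
[0.58120503 0.12171357 0.11      ] 0.052908017144743406 0.000687683861818279
turn [-0.   -0.    0.01] shift cm [-0.01 -0.11  0.43] t 8.7 pos [0.5681 0.0716 0.1503] F [ 0.04 -0.29 -1.4 ] w 0.017
```

Emit:
move_arm:
  plan:
    - [0,0,0,0,0,0.1,-1]
    - [0,0,0,0,0,0.2,-1]
    - [0,0,0,0,0,0.3,-1]
    - [0,0,0,0,0,0.4,-1]
    - [0,0,0,0,0,0.4,-1]

```text
time_s: 9.2
position: [0.5682, 0.0716, 0.1465]
tool_rot: [[-0.965, 0.262, 0.001], [0.262, 0.965, -0.0], [-0.001, 0.0, -1.0]]
ft_force: [-0.2, -0.8, 3.6]
grip_width: 0.017
gripper_force: 58.8
```

Emit:
move_arm:
  plan:
    - [0,0,0,0,0,0,-1]
    - [0,0,0,0,0,0,-1]
    - [0,0,0,0,0,0,-1]

```text
time_s: 9.5
position: [0.5682, 0.0716, 0.1464]
tool_rot: [[-0.965, 0.262, 0.0], [0.262, 0.965, -0.0], [-0.0, 0.0, -1.0]]
ft_force: [-0.6, 0.9, 2.8]
grip_width: 0.0165
gripper_force: 58.7
```

Emit:
move_arm:
  plan:
    - [0,0,0,0,0.4,0,-1]
    - [0,0,0,0,0.9,0,-1]
    - [0,0,0,0,1.4,0,-1]
    - [0,0,0,0,1.9,0,-1]
    - [0,0,0,0,2.4,0,-1]

```text
time_s: 10.0
position: [0.5745, 0.0952, 0.1463]
tool_rot: [[-0.965, 0.262, -0.0], [0.262, 0.965, -0.0], [0.0, -0.0, -1.0]]
ft_force: [-0.8, -2.5, 4.4]
grip_width: 0.0168
gripper_force: 58.9
```

Emit:
move_arm:
  plan:
    - [0,0,0,0,0.3,0,-1]
    - [0,0,0,0,0.6,0,-1]
    - [0,0,0,0,0.9,0,-1]
    - [0,0,0,0,1,0,-1]
    - [0,0,0,0,1.1,0,-1]

```text
time_s: 10.5
position: [0.5773, 0.1054, 0.1463]
tool_rot: [[-0.965, 0.262, -0.0], [0.262, 0.965, -0.0], [0.0, -0.0, -1.0]]
ft_force: [-0.3, -2.8, 4.4]
grip_width: 0.0167
gripper_force: 58.9
```

Emit:
move_arm:
  plan:
    - [0,0,0,0,0.1,0,-1]
    - [0,0,0,0,0.2,0,-1]
    - [0,0,0,0,0.3,0,-1]
    - [0,0,0,0,0.4,0,-1]
    - [0,0,0,0,0.4,0,-1]

```text
time_s: 11.0
position: [0.5784, 0.1094, 0.1463]
tool_rot: [[-0.965, 0.262, 0.0], [0.262, 0.965, 0.0], [-0.0, 0.0, -1.0]]
ft_force: [-0.2, -1.4, 4.3]
grip_width: 0.0164
gripper_force: 58.9
```

Emit:
move_arm:
  plan:
    - [0,0,0,0,0.1,0,-1]
    - [0,0,0,0,0.2,0,-1]
    - [0,0,0,0,0.3,0,-1]
    - [0,0,0,0,0.4,0,-1]
    - [0,0,0,0,0.5,0,-1]

```text
time_s: 11.5
position: [0.5796, 0.1141, 0.1463]
tool_rot: [[-0.965, 0.262, -0.0], [0.262, 0.965, 0.0], [0.0, -0.0, -1.0]]
ft_force: [-0.6, -2.1, 3.0]
grip_width: 0.0168
gripper_force: 58.9
```

Emit:
move_arm:
  plan:
    - [0,0,0,0,0.1,0,-1]
    - [0,0,0,0,0.2,0,-1]
    - [0,0,0,0,0.3,0,-1]
    - [0,0,0,0,0.4,0,-1]
    - [0,0,0,0,0.5,0,-1]

```text
time_s: 12.0
position: [0.5808, 0.1191, 0.1459]
tool_rot: [[-0.965, 0.262, -0.001], [0.262, 0.965, 0.0], [0.001, -0.0, -1.0]]
ft_force: [0.5, 0.4, 0.5]
grip_width: 0.0169
gripper_force: 58.7
```

The force fell to the plug's level (about 1.7 N above the pin's weight), so the nose is in the socket.

Emit:
move_arm:
  plan:
    - [0,0,0,0,0.1,0,-1]
    - [0,0,0,0,0.2,0,-1]
    - [0,0,0,0,0.25,0,-1]
    - [0,0,0,0,0.25,0,-1]

```text
time_s: 12.4
position: [0.5816, 0.1214, 0.1462]
tool_rot: [[-0.965, 0.262, -0.0], [0.262, 0.965, 0.0], [0.0, 0.0, -1.0]]
ft_force: [0.3, -0.0, -0.7]
grip_width: 0.0169
gripper_force: 58.7
```

Emit:
move_arm:
  plan:
    - [0,0,0,0,0,0.1,-1]
    - [0,0,0,0,0,0.2,-1]
    - [0,0,0,0,0,0.3,-1]
    - [0,0,0,0,0,0.3,-1]

```text
time_s: 12.8
position: [0.5816, 0.1213, 0.1433]
tool_rot: [[-0.965, 0.262, 0.0], [0.262, 0.965, 0.0], [-0.0, 0.0, -1.0]]
ft_force: [-0.5, 0.1, 1.0]
grip_width: 0.0164
gripper_force: 58.7
```

Emit:
move_arm:
  plan:
    - [0,0,0,0,0,0.2,-1]
    - [0,0,0,0,0,0.4,-1]
    - [0,0,0,0,0,0.6,-1]
    - [0,0,0,0,0,0.8,-1]
    - [0,0,0,0,0,0.8,-1]

```text
time_s: 13.3
position: [0.5813, 0.1211, 0.1349]
tool_rot: [[-0.965, 0.262, -0.001], [0.262, 0.965, -0.0], [0.001, -0.0, -1.0]]
ft_force: [-1.6, -1.3, 0.9]
grip_width: 0.0167
gripper_force: 58.7
```

Emit:
move_arm:
  plan:
    - [0,0,0,0,0,0.2,-1]
    - [0,0,0,0,0,0.4,-1]
    - [0,0,0,0,0,0.6,-1]
    - [0,0,0,0,0,0.8,-1]
    - [0,0,0,0,0,0.8,-1]

```text
time_s: 13.8
position: [0.5814, 0.1212, 0.127]
tool_rot: [[-0.965, 0.262, -0.001], [0.262, 0.965, -0.0], [0.001, -0.0, -1.0]]
ft_force: [-3.7, -3.1, 2.3]
grip_width: 0.0165
gripper_force: 58.7
```

Emit:
move_arm:
  plan:
    - [0,0,0,0,0,0.1,-1]
    - [0,0,0,0,0,0.2,-1]
    - [0,0,0,0,0,0.3,-1]
    - [0,0,0,0,0,0.4,-1]
    - [0,0,0,0,0,0.4,-1]

```text
time_s: 14.3
position: [0.5814, 0.1212, 0.1232]
tool_rot: [[-0.965, 0.262, -0.001], [0.262, 0.965, -0.0], [0.0, -0.0, -1.0]]
ft_force: [-5.3, -2.6, 2.0]
grip_width: 0.0166
gripper_force: 58.8
```

Emit:
move_arm:
  plan:
    - [0,0,0,0.05,-0.03,0,-1]
    - [0,0,0,0.1,-0.06,0.1,-1]
    - [0,0,0,0.1,-0.06,0.2,-1]
    - [0,0,0,0.1,-0.06,0.3,-1]
    - [0,0,0,0.1,-0.06,0.3,-1]

```text
time_s: 14.8
position: [0.5807, 0.1211, 0.1202]
tool_rot: [[-0.965, 0.262, 0.001], [0.262, 0.965, 0.0], [-0.0, 0.0, -1.0]]
ft_force: [-0.8, -0.2, -0.1]
grip_width: 0.0165
gripper_force: 58.7
```

Emit:
move_arm:
  plan:
    - [0,0,0,0,0,0.1,-1]
    - [0,0,0,0,0,0.15,-1]
    - [0,0,0,0,0,0.15,-1]

```text
time_s: 15.1
position: [0.5807, 0.1211, 0.119]
tool_rot: [[-0.965, 0.262, 0.001], [0.262, 0.965, 0.0], [-0.001, 0.0, -1.0]]
ft_force: [0.5, 0.7, 1.2]
grip_width: 0.0167
gripper_force: 58.7
```

Emit:
move_arm:
  plan:
    - [0,0,0,0,0,0.05,-1]
    - [0,0,0,0,0,0.1,-1]
    - [0,0,0,0,0,0.1,-1]
    - [0,0,0,0,0,0.1,-1]

```text
time_s: 15.5
position: [0.5806, 0.121, 0.118]
tool_rot: [[-0.965, 0.262, 0.0], [0.262, 0.965, 0.0], [-0.0, 0.0, -1.0]]
ft_force: [0.3, 1.6, 3.0]
grip_width: 0.0163
gripper_force: 58.8
```

Emit:
move_arm:
  plan:
    - [0,0,0,0,0,0,-0.4]
    - [0,0,0,0,0,0,-0.1]
    - [0,0,0,0,0,0,0]
    - [0,0,0,0,0,0,0]
    - [0,0,0,0,0,0,0]

```text
time_s: 16.0
position: [0.5804, 0.1209, 0.1177]
tool_rot: [[-0.965, 0.262, -0.0], [0.262, 0.965, -0.0], [0.0, -0.0, -1.0]]
ft_force: [-0.5, 0.1, 0.5]
grip_width: 0.0427
gripper_force: 0.0
```

Emit:
move_arm:
  plan:
    - [0,0,0,0,0,-2,0]
    - [0,0,0,0,0,-5,0]
    - [0,0,0,0,0,-8,0]
    - [0,0,0,0,0,-11,0]
    - [0,0,0,0,0,-11,0]

```text
time_s: 16.5
position: [0.5818, 0.121, 0.232]
tool_rot: [[-0.965, 0.262, 0.008], [0.262, 0.965, 0.0], [-0.008, 0.002, -1.0]]
ft_force: [1.5, 0.3, -0.4]
grip_width: 0.0427
gripper_force: 0.0
```

```bash
python3 - <<'E'
from h import *
p=env.get_image('wrist')
o=env.observe();print(o['position'],o['ft_force'],o['grip_width'])
B=np.array([.5809,.1212,.11])
print('pred collar base / handle top if upright home',proj(p,[B,B+[0,0,.05]]))
save(p,'i.png',(200,180,260,195),3)
E
```

```text
[0.58097916 0.1209853  0.22953071] [-1.16671634 -0.45235155 -0.6534849 ] 0.0427798101268423
pred collar base / handle top if upright home [[311.62972876 231.84280007]
 [311.53766894 256.25804464]]
```

View pics/i.png

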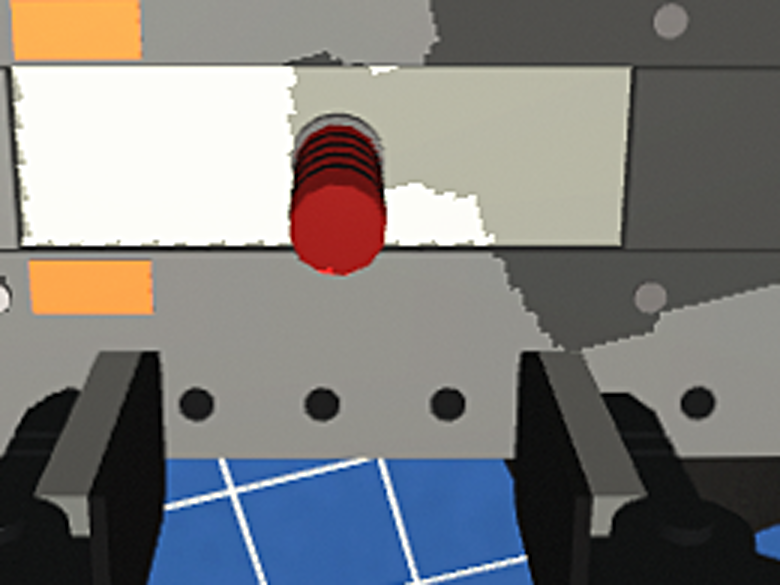

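The handle top is at full-frame (313,256), against (311.5,256.3) predicted for upright and fully home. The collar is flat on the cover and the fingers are clear.

```bash
python3 -c "
from rig import env
print(env.close_job())"
```

```text
the job is handed in; nothing more can be done
None
```

The red pin is locked upright and fully home in the hidden socket, about 53 mm along the window from the start point, and released. The job is handed in, but the hand-in call returned no verdict.

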